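Close the drill jig and lock it with its thumbscrew

TASK

Get the drill jig ready for drilling: swing its bush plate back over the blank so that the hole near the plate's free end lines up with the hole in the locking post, and take the thumbscrew from the wooden block and lower it through both. Find the slots in the post by feel, without forcing, press the screw lightly against its spring and turn it clockwise about a quarter turn to its stop, so that it stays tight and clamps the plate. Leave the grease tin and the glue bottle where they are.

Things in the scene. Friction and masses are not known exactly. Their poses are not given: they have to be found in the camera images.
- jig: Steel drill jig fixed on the bench: base 196 x 76 x 12 mm, origin at the centre of its underside, x along its length towards the locking post, z up. A round pivot post at x = -65 mm carries the swinging bush plate; the square locking post (44 x 44 mm, top 44 mm above the bench) stands at x = +65 mm; between them lies an aluminium blank, top at 36 mm.
- post_hole (a point): Centre of the locking post's bore, 24 mm wide, at the post's top (44 mm up). Sunk 4 mm into it is a steel insert with a 12.8 mm centre hole and two opposite slots, 8.2 mm wide, for the screw's lugs. The slots' line is not measured: it lies at some angle within 1.0 rad either way of the jig's x axis. Lugs less than 7 degrees off it pass; else they land on the insert's face, 40 mm above the bench.
- ramp (a point): Point on the bore's axis, 33 mm above the bench, where the insert's two ramps begin on the underside of its face. Clockwise from each slot (seen from above) a ramp draws the lugs 2 mm down over the first 65 degrees of turn; then it runs level to a hard stop at 95 degrees. Anticlockwise of the slots a wall stops the lugs after 7 degrees.
- plate: The jig's swinging bush plate, steel, 176 x 44 x 10 mm, level, underside 45 mm and top 55 mm above the bench; hinge bolt 10 mm higher. Origin on the hinge axis at the underside, x towards the free end (152 mm out). A drill bush stands 4 mm proud at x = 56 mm, a small screw at 74 mm. Its friction holds it where it is left (about 1.2 N at the hole).
- plate_waist (a point): Middle of the plate's top face 95 mm from the hinge axis, between drill bush and hole: a good place to pinch the plate by its two long edges (44 mm apart) to swing it. Below it is only the jig's base, top 12 mm above the bench.
- plate_hinge (a joint): Angle of the bush plate, rad: 0 = plate hole exactly over the post hole, positive = swung open (anticlockwise from above). Turns from -0.2 to 1.2; there is no stop at 0.
- plate_hole (a point): Centre of the hole in the bush plate, at its top face: 20.4 mm diameter, through 10 mm of steel, 130 mm from the hinge axis.
- rack: Fixed beech block, 130 x 56 x 45 mm, origin at the centre of its underside, x along its length. The thumbscrew stands in the hole in its middle; two drills stand in it 45 mm to either side along x, 45 and 39 mm high above the block.
- screw: Quarter-turn thumbscrew, steel, 73 mm long, about 70 g, standing upright in the wooden block with its collar on the block's top. Origin at its tip, z up the screw, x along its lugs and its thumb grip. From the tip up: a nose widening from 5 to 11 mm over 7 mm, two cross lugs, an 11 mm neck, from 25 mm up a shoulder that widens to 17.8 mm, collar, flange, thumb grip. It bears 30 N on the jig at most.
- lugs (a point): Middle of the screw's cross lugs, 10.5 mm above its tip: one along +x, one along -x, 17 mm over both, 5 mm high, 6 mm wide (lowest 1.6 mm only 4.2). On the insert's face they put the tip 32 mm above the bench (30 mm once the narrow part has entered); they pass under the ramps once the tip is 20 mm or lower (19 mm is good); locked, the tip is at 18 mm. At 30 mm the shoulder enters the plate and may rub.
- collar_seat (a point): Underside of the screw's sprung collar when free, 34 mm above the tip; 30 mm diameter, it can be pushed up 5 mm (2 N at the start, 2 N more per mm). It meets the plate when the tip is 21 mm above the bench; locked, it presses the plate with about 8 N. Turning the screw takes about 0.1 N m.
- grip (a point): Middle of the thumbscrew's flat thumb grip, 61 mm above its tip: 34 mm along x, 9 mm thick along y, from 50 to 73 mm above the tip, above a round flange of 29 mm; axes as the screw.
- grease_tin: Closed tin, 66 mm diameter, 46 mm high, bystander; origin at the centre of its underside
- glue_bottle: White glue bottle with a pointed cap, standing upright, 38 mm diameter, 114 mm high, bystander; origin at the centre of its underside
Mind the look-alikes: they are no part of the job. Several things have the shape of the screw; the one meant has the colours described above.

How it is judged:
On the way, in this order (a step that is already met when the one before it is completed fails the run):
1. the bush plate is swung back with its hole over the post's hole (within 0.03 rad) (value of joint plate_hinge between -0.03 and 0.03 rad), for 0.2 s.
2. the thumbscrew stands through both holes, its lugs through the slots (horizontal distance between screw and post_hole below 0.004 m and height (world z) of screw below 0.0225 m and angle between screw's own z axis and vertical below 0.1 rad), for 0.1 s.
At the end, for the whole second after the job is handed in: The plate is closed within 0.02 rad, the thumbscrew stands upright (within 0.06 rad) in both holes, within 3 mm of the post hole's centre, with its tip less than 19.2 mm above the bench, at rest, released, and by itself clamps the plate with more than 6 N (value of joint plate_hinge between -0.02 and 0.02 rad and horizontal distance between screw and post_hole below 0.003 m and height (world z) of screw below 0.0192 m and angle between screw's own z axis and vertical below 0.06 rad and contact force between screw and plate above 6 N and linear speed of screw below 0.01 m/s); the robot touches nothing.
It fails at once if the thumbscrew is forced: it bears on the jig with more than 30 N (contact force between screw and jig above 30 N).
It fails at once if the grease tin or the glue bottle is moved by more than 30 mm (distance of any of grease_tin, glue_bottle from where it was at the start of the episode above 0.03 m).
It also fails if it takes over 72 s, if anything falls off the work surface, if the arm or the gripper's body presses on something with over 40 N, if the wrist force passes 120 N, or if a joint passes its speed limit or range.

ROBOT

A 7-joint arm with a two-finger parallel gripper is mounted at the origin on a cart in front of the work surface, level with it; the furniture and walls round the work are solid. World frame = base frame: x ahead of the robot, y to its left, z up, the work surface at z = 0. Lengths are in m, angles in rad, forces in N, time in s.
With the tool pointing down it reaches from about 0.4 to 0.85 m from the base axis. Payload 10.4 kg.
Tool frame: the origin (TCP) lies midway between the tips of the shut fingers; the grasp point (between the pads) lies 19 mm behind it; z points along the fingers, y is the line along which they close (so a half turn about z gives the same grasp; the last joint's range is limited). The gripper opens to 87 mm and grips with 3 to 60 N. Pads are 19 mm wide; open, the fingers measure 117 mm over their backs; the gripper's body (75 mm by 190 mm) begins 51 mm behind the grasp point.
Start: joints at [-1.317, 0.332, -0.065, 1.46, 0.022, 1.35, -0.088], TCP at [0.171, 0.601, 0.223] pointing down, gripper open.
Joint ranges: [-2.6, 2.6], [-0.5, 2.12], [-1.47, 1.34], [0.16, 2.42], [-1.27, 4.41], [0.06, 2.06], [-2.6, 2.6]. Speed limits (rad/s): [2.22, 2.22, 2.79, 2.79, 3.14, 3.14, 3.14].

INTERFACE

Orientations are given as a unit quaternion [x, y, z, w].
In Python, from bench import sensors, eyes, order gives the robot as it stands.
- The arm moves only by the tool arm_command, never from a script. Its argument "steps" is a list of rows, each an object with "rot": the turn, a rotation vector about the world's x, y, z in degrees, a list of three; "slide": the shift along the world's x, y, z in m, a list of three; "grip": the opening, from 0 (shut) to 1 (fully open). A call has exactly 8 rows; each row shifts and turns the commanded pose from where the row before left it; what a row does not reach is not made up. A row lasts 1/8 s, in which the tool goes at most 62.5 mm and 10.7 degrees, less where a joint would pass 70% of its speed; a pose out of reach is approached as far as the arm can. A call with a gripper value outside its range is refused whole. The fingers move at their own pace and stop on an object; "newtons" is the grip in N (left out, the last holds). Time passes only in rows, so rows that do not move let the fingers close, or fill a call up. It gives the time, the measured TCP pose, the force, the opening and the grip force at its end, in the units of the state.
- sensors.read_state(): the state, without advancing time (a new reading comes with each control period).
- eyes.camera(name): name is "scene" or "top" or "wrist"; returns a dict with "pixels" (420x560x3 uint8, red, green, blue), "intrinsics" (3x3 intrinsics, pixels), "pose" (4x4, takes a point from camera to world coordinates). Camera axes: x right, y down, z forward; pixel columns grow to the right and rows downward; lengths in m; the calibration is good to about 2 mm. A picture is of the moment at which its call begins. There is no depth.
- order.close_job(): hands the job in; it is judged then, once.
Trained networks look in a picture, given as the dict that the camera call returned (one of the last four; its "shot" number tells which), for a name from the list of things; names that differ only in an ending like _2 or _b are one class to them, and where a whole thing is asked for, a point or a joint stands for the part that bears it (a point fixed in the world has none). Each returns a list of dicts, best first, with "conf" (0 to 1); they miss things now and then, are a little off and sometimes report something else, mostly with a low value. They report only what shows in the picture. A call takes as long as a camera call. They do not tell look-alikes from the thing itself.
- eyes.look_for(name, picture): "bbox" ([left, top, right, bottom] in pixels, round what is visible of it).
The state is a dict: "time": time; "joint_positions": joint angles; "joint_vel": joint speeds; "joint_torque": joint torques, N m; "ee_pos": TCP position; "eef_rot": TCP orientation; "ft_force": force on the tool from outside, world axes, zero at the start; "torque": the same for the moment, N m; "width": finger opening in m; "grip_force": force on a finger pad.
Only numpy, scipy, OpenCV 4.12 (cv2) and the standard library are available. Lean on these libraries where they do the work, as an engineer would, in place of code of your own. Each camera call takes 0.05 s, during which the arm holds its last target. There are 200 camera calls.

## Working session

There is one attempt and no reset: what is moved stays moved. The work goes in short steps, Python scripts to look and compute and a tool call to move; the robot and the scene stay as the last step left them, time stands still between calls to the robot, and variables do not carry over. Pictures are saved under pics/ and viewed, at most 10 in all, crops included, and the job is handed in when it is done.

Besides the shell and the picture viewer there is one more tool, called by a JSON object that holds its "name" and its "arguments", one argument or row to a line. arm_command: Moves the arm, as the interface text tells. Its arguments: {"type":"object","properties":{"steps":{"type":"array","items":{"type":"object","properties":{"rot":{"type":"array","items":{"type":"number"}},"slide":{"type":"array","items":{"type":"number"}},"grip":{"type":"number"}}}},"newtons":{"type":"number"}},"required":["steps"]}

```bash
mkdir -p pics; cat > h.py <<'E'
import numpy as np, cv2
from bench import sensors, eyes, order
def shot(n,f=None):
    c=eyes.camera(n)
    if f: cv2.imwrite('pics/'+f,np.ascontiguousarray(c['pixels'][:,:,::-1]))
    return c
def ray(c,u,v,z):
    K=np.array(c['intrinsics']);T=np.array(c['pose'])
    d=T[:3,:3]@np.linalg.solve(K,[u,v,1.]);o=T[:3,3]
    return o+d*(z-o[2])/d[2]
def proj(c,p):
    K=np.array(c['intrinsics']);T=np.array(c['pose'])
    q=K@(T[:3,:3].T@(np.array(p)-T[:3,3]));return q[:2]/q[2]
E
python3 - <<'E'
from h import *
a=[shot('top','top.png'),shot('scene','scene.png')]
s=sensors.read_state();print({k:np.round(v,3).tolist() for k,v in s.items()})
for c in a:
    print(np.round(c['pose'],3).tolist(),np.round(c['intrinsics'],0).tolist())
    for n in ['jig','plate','rack','screw','grease_tin','glue_bottle']:
        print(n,[(np.round(d['bbox']).tolist(),round(d['conf'],2)) for d in eyes.look_for(n,c)[:4]])
cv2.imwrite('pics/both.png',cv2.resize(np.vstack([x['pixels'][:,:,::-1] for x in a]),(0,0),fx=.7,fy=.7))
E
```

```text
{'time': 0.1, 'joint_positions': [-1.317, 0.333, -0.065, 1.461, 0.022, 1.35, -0.089], 'joint_vel': [-0.001, -0.001, -0.001, -0.003, 0.001, 0.0, -0.001], 'joint_torque': [0.002, -62.454, 0.024, -39.072, -0.061, 0.037, 0.0], 'ee_pos': [0.171, 0.601, 0.222], 'eef_rot': [0.138, 0.99, -0.001, -0.0], 'ft_force': [1.474, -0.05, -0.049], 'torque': [0.006, -0.012, -0.027], 'grip_force': 0.0, 'width': 0.087}
[[-0.006, -0.983, 0.182, 0.344], [-1.0, 0.006, -0.004, 0.187], [0.003, -0.183, -0.983, 0.983], [0.0, 0.0, 0.0, 1.0]] [[417.0, 0.0, 284.0], [0.0, 417.0, 212.0], [0.0, 0.0, 1.0]]
jig [([369.0, 157.0, 444.0, 241.0], 0.61)]
plate [([375.0, 157.0, 443.0, 221.0], 0.83)]
rack [([214.0, 212.0, 254.0, 273.0], 0.69)]
screw [([184.0, 293.0, 202.0, 308.0], 0.61), ([154.0, 277.0, 171.0, 292.0], 0.61), ([228.0, 232.0, 238.0, 247.0], 0.42)]
grease_tin [([326.0, 128.0, 359.0, 161.0], 0.95)]
glue_bottle [([171.0, 238.0, 193.0, 257.0], 0.56)]
[[-0.51, -0.523, 0.683, -0.226], [-0.86, 0.31, -0.405, 0.587], [0.0, -0.794, -0.608, 0.708], [0.0, 0.0, 0.0, 1.0]] [[509.0, 0.0, 282.0], [0.0, 509.0, 210.0], [0.0, 0.0, 1.0]]
jig [([314.0, 151.0, 397.0, 209.0], 0.58)]
plate [([321.0, 154.0, 400.0, 175.0], 0.7), ([224.0, 232.0, 238.0, 253.0], 0.63)]
rack [([214.0, 224.0, 249.0, 292.0], 0.57)]
screw [([162.0, 301.0, 185.0, 333.0], 0.9), ([206.0, 299.0, 229.0, 331.0], 0.71), ([227.0, 234.0, 236.0, 255.0], 0.66)]
grease_tin [([275.0, 156.0, 302.0, 185.0], 0.79)]
glue_bottle [([164.0, 249.0, 190.0, 298.0], 0.74), ([222.0, 228.0, 238.0, 256.0], 0.29)]
```

View pics/top.png

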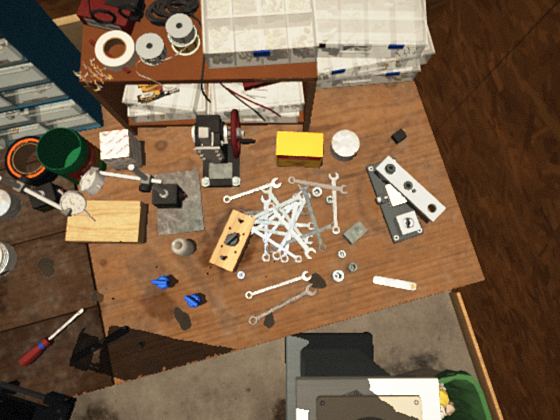

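View pics/scene.png

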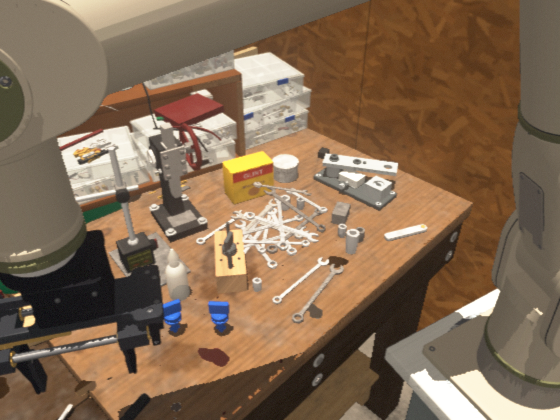

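Top view: the jig is upper right (pivot about (387,165), post hole about (408,222)), with the plate swung out to about (434,210). The rack is at about (232,240) with the dark screw in it; the blue screws are look-alikes. Next I'll zoom in.

```bash
python3 - <<'E'
from h import *
im=cv2.imread('pics/top.png')
a=cv2.resize(im[145:255,355:455],None,fx=5,fy=5,interpolation=cv2.INTER_CUBIC)
b=cv2.resize(im[200:285,200:265],None,fx=5,fy=5,interpolation=cv2.INTER_CUBIC)
b=cv2.copyMakeBorder(b,0,550-b.shape[0],0,300-b.shape[1]if b.shape[1]<300 else 0,cv2.BORDER_CONSTANT)
o=np.hstack([a,b])[:, :800];cv2.imwrite('pics/crop.png',o);print(o.shape)
c=shot('top')
for n,u,v,z in [('piv',387,165,.055),('phole',434,210,.055),('post',408,222,.044),('rack',232,240,.045),('screw',233,239,.118)]: print(n,ray(c,u,v,z).round(3))
E
```

```text
(550, 800, 3)
piv [ 0.626 -0.055  0.055]
phole [ 0.519 -0.156  0.055]
post [ 0.494 -0.099  0.044]
rack [0.455 0.302 0.045]
screw [0.448 0.291 0.118]
```

View pics/crop.png

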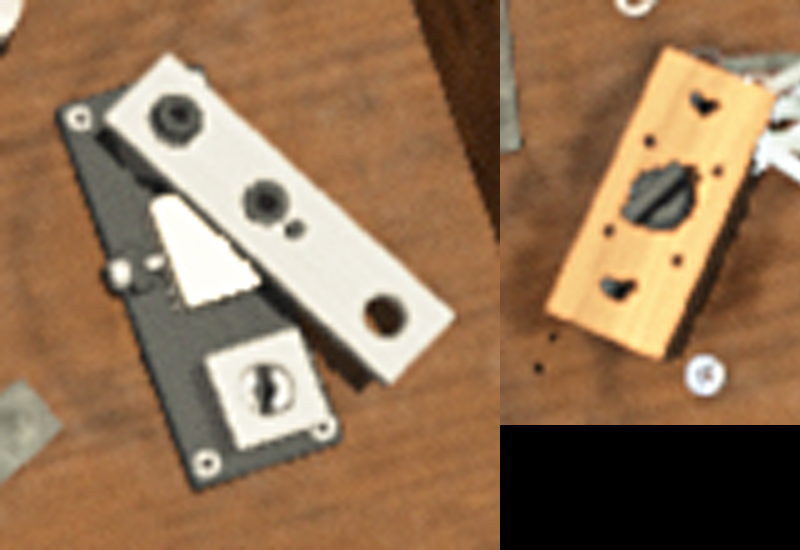

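```bash
python3 - <<'E'
from h import *
from scipy.spatial.transform import Rotation as R
c=shot('top')
f=lambda x,y,z,o=(355,145):ray(c,o[0]+x/5,o[1]+y/5,z)
hb=f(177,118,.065);ph=f(385,316,.055);po=f(268,388,.044)
print('hinge',hb.round(4),'phole',ph.round(4),'post',po.round(4),'d',np.linalg.norm((ph-hb)[:2]),np.linalg.norm((po-hb)[:2]))
an=lambda a,b:np.degrees(np.arctan2((b-a)[1],(b-a)[0]))
print('ang plate',an(hb,ph),'jig',an(hb,po),'slot',an(f(268,370,.04),f(270,412,.04)))
g=lambda x,y,z:f(x-500,y,z,(200,200))
k=[g(*p,.045) for p in [(668,47),(775,95),(665,360),(547,312)]];print('rack',np.mean(k,0).round(4),an(k[3],k[0]),an(k[2],k[1]),np.linalg.norm(k[0]-k[1]),np.linalg.norm(k[0]-k[3]))
print('screw',g(660,197,.105),'grip ang',an(g(640,215,.118),g(690,180,.118)))
print('pole base',ray(c,168,195,0), 'press',ray(c,222,160,.1))
w=shot('wrist','w0.png');s=sensors.read_state()
Rt=R.from_quat(s['eef_rot']).as_matrix();T=np.array(w['pose'])
print('cam in tool',(Rt.T@(T[:3,3]-s['ee_pos'])).round(4),(Rt.T@T[:3,:3]).round(3).tolist(),np.array(w['intrinsics'])[0].round(0));print(Rt.round(3).tolist())
E
```

```text
hinge [ 0.6141 -0.0595  0.065 ] phole [ 0.5233 -0.1518  0.055 ] post [ 0.4922 -0.1     0.044 ] d 0.12950620784182454 0.12842869336949161
ang plate -134.5412850535215 jig -161.63206936550097 slot 179.2068214360236
rack [0.4538 0.3004 0.045 ] -23.43578504860784 -21.987232470896004 0.05411566286105829 0.13133382537056013
screw [0.44882062 0.29499107 0.105     ] grip ang -54.78982711735352
pole base [0.57009538 0.46420086 0.        ] press [0.62554534 0.32056209 0.1       ]
cam in tool [ 0.0844  0.0002 -0.1632] [[-0.0, -0.953, -0.302], [1.0, -0.0, -0.0], [0.0, -0.302, 0.953]] [293.   0. 276.]
[[-0.962, 0.273, 0.0], [0.273, 0.962, 0.0], [0.0, 0.0, -1.0]]
```

{"name": "arm_command", "arguments": {
  "steps": [
    {"rot": [0,0,-8],"slide": [0.025,-0.048,0.0],"grip": 1},
    {"rot": [0,0,-8],"slide": [0.025,-0.048,0.0],"grip": 1},
    {"rot": [0,0,-8],"slide": [0.025,-0.048,0.0],"grip": 1},
    {"rot": [0,0,-8],"slide": [0.025,-0.048,0.0],"grip": 1},
    {"rot": [0,0,-8],"slide": [0.025,-0.048,0.0],"grip": 1},
    {"rot": [0,0,-8],"slide": [0.025,-0.048,0.0],"grip": 1},
    {"rot": [0,0,-8],"slide": [0.025,-0.048,0.0],"grip": 1},
    {"rot": [0,0,-8],"slide": [0.025,-0.048,0.0],"grip": 1}
  ]
}}

```text
time: 1.85
ee_pos: [0.3714, 0.2156, 0.2229]
eef_rot: [0.644, 0.765, 0.001, -0.0]
ft_force: [1.9, -0.7, 0.4]
width: 0.087
grip_force: 0.0
```

{"name": "arm_command", "arguments": {
  "steps": [
    {"rot": [0,0,-8],"slide": [0.025,-0.048,0.0],"grip": 1},
    {"rot": [0,0,-8],"slide": [0.025,-0.048,0.0],"grip": 1},
    {"rot": [0,0,-8],"slide": [0.025,-0.048,0.0],"grip": 1},
    {"rot": [0,0,-8],"slide": [0.025,-0.048,0.0],"grip": 1},
    {"rot": [0,0,-8],"slide": [0.025,-0.048,0.0],"grip": 1},
    {"rot": [0,0,-8],"slide": [0.025,-0.048,0.0],"grip": 1},
    {"rot": [0,0,-7],"slide": [0.025,-0.048,0.0],"grip": 1},
    {"rot": [0,0,0],"slide": [0,0,0],"grip": 1}
  ]
}}

```text
time: 2.85
ee_pos: [0.5461, -0.1231, 0.2224]
eef_rot: [0.925, 0.38, -0.001, 0.001]
ft_force: [-0.1, 0.7, -0.0]
width: 0.0867
grip_force: 0.0
```

```bash
python3 - <<'E'
from h import *
w=shot('wrist','w1.png');print(sensors.read_state()['ft_force'])
im=w['pixels'][:,:,::-1].copy()
for p in [(.6141,-.0595,.065),(.5233,-.1518,.055),(.4922,-.1,.044)]:
    print(proj(w,p))
E
```

```text
[ 0.13665271  0.57249331 -0.25002759]
[279.43333339 108.1888241 ]
[280.42303422 223.04331965]
[232.14049567 208.91823885]
```

View pics/w1.png

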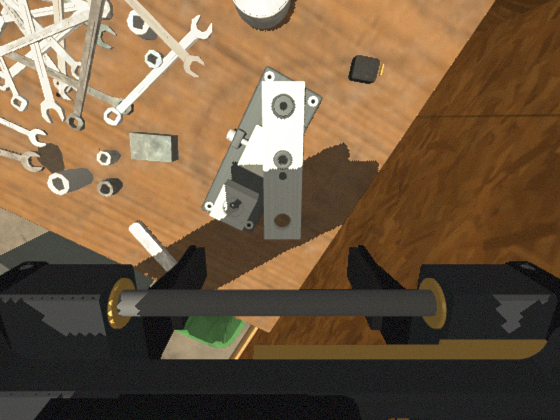

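Wrist view: hinge bolt at (283,104), plate hole (282,220), post hole about (236,205), all within about 4 px of the top-view prediction.

```bash
python3 - <<'E'
from h import *
im=cv2.imread('pics/w1.png')
w=shot('wrist')
hb=ray(w,283,104,.065);ph=ray(w,282,220,.055);po=ray(w,236,205,.044);print(hb,ph,po,np.linalg.norm((ph-hb)[:2]))
an=lambda a,b:np.degrees(np.arctan2((b-a)[1],(b-a)[0]))
for q in [((263,82),(264,240)),((304,82),(301,239))]: print(an(ray(w,*q[0],.055),ray(w,*q[1],.055)), ray(w,*q[0],.055),ray(w,*q[1],.055))
cv2.imwrite('pics/c2.png',cv2.resize(im[60:255,190:340],None,fx=4,fy=3,interpolation=cv2.INTER_CUBIC)[:600])
print(cv2.resize(im[60:255,190:340],None,fx=4,fy=3).shape)
E
```

```text
[ 0.61886483 -0.05611935  0.065     ] [ 0.52708889 -0.1476363   0.055     ] [ 0.49867833 -0.0973494   0.044     ] 0.12960777235074117
-135.44450785052217 [ 0.61973591 -0.02607019  0.055     ] [ 0.49340271 -0.15045823  0.055     ]
-134.59617317338567 [ 0.6497574  -0.05612903  0.055     ] [ 0.52618936 -0.18145131  0.055     ]
(585, 600, 3)
```

View pics/c2.png

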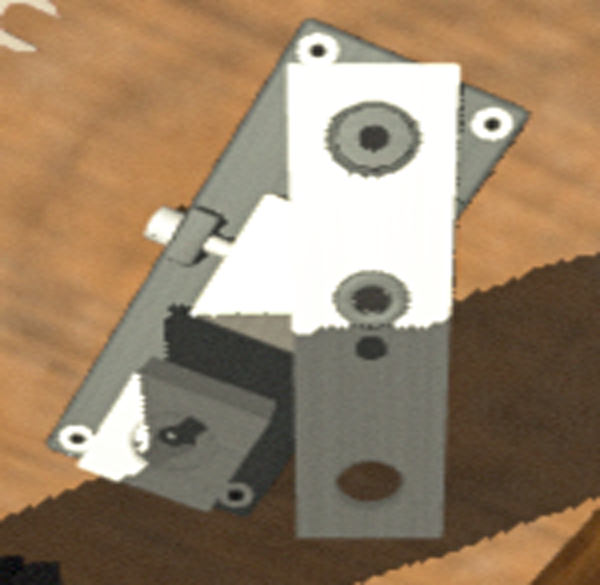

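{"name": "arm_command", "arguments": {
  "steps": [
    {"rot": [0,0,0.5],"slide": [0.003,-0.002,-0.04],"grip": 0.75},
    {"slide": [0,0,-0.045],"grip": 0.75},
    {"slide": [0,0,-0.045],"grip": 0.75},
    {"slide": [0,0,-0.03],"grip": 0.75},
    {"slide": [0,0,-0.015],"grip": 0.75},
    {"slide": [0,0,0],"grip": 0.75},
    {"slide": [0,0,0],"grip": 0.45},
    {"slide": [0,0,0],"grip": 0.45}
  ],
  "newtons": 10
}}

```text
schema error: expected keys rot, slide, grip
```

{"name": "arm_command", "arguments": {
  "steps": [
    {"slide": [0,0,0],"grip": 0.4},
    {"slide": [0,0,0],"grip": 0.4},
    {"slide": [0,0,0],"grip": 0.4},
    {"slide": [0,0,0],"grip": 0.4},
    {"slide": [0,0,0],"grip": 0.4},
    {"slide": [0,0,0],"grip": 0.4},
    {"slide": [0,0,0],"grip": 0.4},
    {"slide": [0,0,0],"grip": 0.4}
  ]
}}

```text
schema error: expected keys rot, slide, grip
```

```bash
python3 - <<'E'
from h import *
from scipy.spatial.transform import Rotation as R
s=sensors.read_state();print(s['ft_force'],s['ee_pos'],s['eef_rot'],s['width'])
w=shot('wrist')
print('hinge',ray(w,*proj(w,(.616,-.058,.065)),.065))
h=np.array([.616,-.058]);p=np.array(s['ee_pos'][:2]);d=p-h;print(np.linalg.norm(d),np.degrees(np.arctan2(d[1],d[0])))
for k in range(1,10):
  a=-np.radians(3*k);q=h+np.array([[np.cos(a),-np.sin(a)],[np.sin(a),np.cos(a)]])@d;print(k,(q-p).round(4))
E
```

```text
[0.134779   0.8045818  0.32977962] [ 0.54566896 -0.11886226  0.22229012] [ 9.23447980e-01  3.83723479e-01 -3.46898452e-04  2.80112012e-06] 0.08699450441330915
hinge [ 0.616 -0.058  0.065]
0.093008983300216 -139.12812197454278
1 [-0.0031  0.0038]
2 [-0.006   0.0077]
3 [-0.0087  0.0118]
4 [-0.0111  0.016 ]
5 [-0.0134  0.0203]
6 [-0.0154  0.0247]
7 [-0.0171  0.0292]
8 [-0.0187  0.0339]
9 [-0.02    0.0386]
```

{"name": "arm_command", "arguments": {
  "steps": [
    {"rot": [0,0,0],"slide": [0.003,-0.0065,-0.04],"grip": 0.75},
    {"rot": [0,0,0],"slide": [0,0,-0.045],"grip": 0.75},
    {"rot": [0,0,0],"slide": [0,0,-0.045],"grip": 0.75},
    {"rot": [0,0,0],"slide": [0,0,-0.03],"grip": 0.75},
    {"rot": [0,0,0],"slide": [0,0,-0.015],"grip": 0.75},
    {"rot": [0,0,0],"slide": [0,0,0],"grip": 0.75},
    {"rot": [0,0,0],"slide": [0,0,0],"grip": 0.45},
    {"rot": [0,0,0],"slide": [0,0,0],"grip": 0.45}
  ],
  "newtons": 10
}}

```text
time: 4.0
ee_pos: [0.5496, -0.1252, 0.0487]
eef_rot: [0.923, 0.384, 0.001, 0.0]
ft_force: [0.6, 0.7, 0.7]
width: 0.0528
grip_force: 0.0
```

{"name": "arm_command", "arguments": {
  "steps": [
    {"rot": [0,0,0],"slide": [0,0,0],"grip": 0.4},
    {"rot": [0,0,0],"slide": [0,0,0],"grip": 0.4},
    {"rot": [0,0,0],"slide": [0,0,0],"grip": 0.4},
    {"rot": [0,0,0],"slide": [0,0,0],"grip": 0.4},
    {"rot": [0,0,0],"slide": [0,0,0],"grip": 0.4},
    {"rot": [0,0,0],"slide": [0,0,0],"grip": 0.4},
    {"rot": [0,0,0],"slide": [0,0,0],"grip": 0.4},
    {"rot": [0,0,0],"slide": [0,0,0],"grip": 0.4}
  ]
}}

```text
time: 5.0
ee_pos: [0.5495, -0.1258, 0.0484]
eef_rot: [0.924, 0.384, 0.001, 0.0]
ft_force: [-0.3, -1.2, 7.7]
width: 0.0442
grip_force: 10.0
```

```bash
cat > arc.py <<'E'
from h import *
s=sensors.read_state();print(s['time'],s['ft_force'].round(2),s['ee_pos'].round(4),'yaw',2*np.degrees(np.arctan2(s['eef_rot'][1],s['eef_rot'][0])),s['width'],s['grip_force'])
h=np.array([.616,-.058]);p=np.array(s['ee_pos'][:2]);d=p-h;print(np.linalg.norm(d),np.degrees(np.arctan2(d[1],d[0])))
for k in range(1,10):
  a=-np.radians(3*k);q=h+np.array([[np.cos(a),-np.sin(a)],[np.sin(a),np.cos(a)]])@d;print(k,(q-p).round(4))
E
python3 arc.py
```

```text
5.0 [-0.3  -1.24  7.72] [ 0.5495 -0.1258  0.0484] yaw 45.10368797682435 0.04420360739954459 10.0494584441185
0.09497656538164422 -134.45376384732882
1 [-0.0035  0.0036]
2 [-0.0067  0.0073]
3 [-0.0098  0.0112]
4 [-0.0126  0.0153]
5 [-0.0153  0.0195]
6 [-0.0177  0.0239]
7 [-0.0199  0.0283]
8 [-0.0218  0.0329]
9 [-0.0235  0.0376]
```

{"name": "arm_command", "arguments": {
  "steps": [
    {"rot": [0,0,-3],"slide": [-0.0035,0.0036,0],"grip": 0.4},
    {"rot": [0,0,-3],"slide": [-0.0032,0.0037,0],"grip": 0.4},
    {"rot": [0,0,-3],"slide": [-0.0031,0.0039,0],"grip": 0.4},
    {"rot": [0,0,-3],"slide": [-0.0028,0.0041,0],"grip": 0.4},
    {"rot": [0,0,-3],"slide": [-0.0027,0.0042,0],"grip": 0.4},
    {"rot": [0,0,-3],"slide": [-0.0024,0.0044,0],"grip": 0.4},
    {"rot": [0,0,-3],"slide": [-0.0022,0.0044,0],"grip": 0.4},
    {"rot": [0,0,-3],"slide": [-0.0019,0.0046,0],"grip": 0.4}
  ]
}}

```text
time: 6.0
ee_pos: [0.529, -0.092, 0.0485]
eef_rot: [0.983, 0.183, 0.002, 0.0]
ft_force: [6.6, 0.4, 0.1]
width: 0.0438
grip_force: 9.9
```

{"name": "arm_command", "arguments": {
  "steps": [
    {"rot": [0,0,-3],"slide": [-0.0017,0.0047,0],"grip": 0.4},
    {"rot": [0,0,0],"slide": [0,0,0],"grip": 0.4},
    {"rot": [0,0,0],"slide": [0,0,0],"grip": 0.4},
    {"rot": [0,0,0],"slide": [0,0,0],"grip": 0.4},
    {"rot": [0,0,0],"slide": [0,0,0],"grip": 0.4},
    {"rot": [0,0,0],"slide": [0,0,0],"grip": 0.4},
    {"rot": [0,0,0],"slide": [0,0,0],"grip": 0.4},
    {"rot": [0,0,0],"slide": [0,0,0],"grip": 0.4}
  ]
}}

```text
time: 7.0
ee_pos: [0.5274, -0.0871, 0.0485]
eef_rot: [0.987, 0.158, 0.002, 0.0]
ft_force: [6.4, 0.9, 1.0]
width: 0.0441
grip_force: 10.1
```

```bash
python3 arc.py|head -2; python3 - <<'E'
from h import *
t=shot('top');w=shot('wrist')
a=t['pixels'][145:255,355:455,::-1];a=cv2.resize(a,None,fx=4,fy=4,interpolation=cv2.INTER_CUBIC)
cv2.imwrite('pics/t3.png',a)
b=cv2.resize(w['pixels'][...,::-1],(400,300));b=cv2.copyMakeBorder(b,0,140,0,0,cv2.BORDER_CONSTANT)
cv2.imwrite('pics/c3.png',np.hstack([a,b]))
cv2.imwrite('pics/w3.png',w['pixels'][...,::-1])
E
```

```text
7.0 [6.36 0.86 0.99] [ 0.5274 -0.0871  0.0485] yaw 18.165879367686042 0.04405383771497605 10.058587342500687
0.09322659272540872 -161.8248018178737
```

View pics/c3.png

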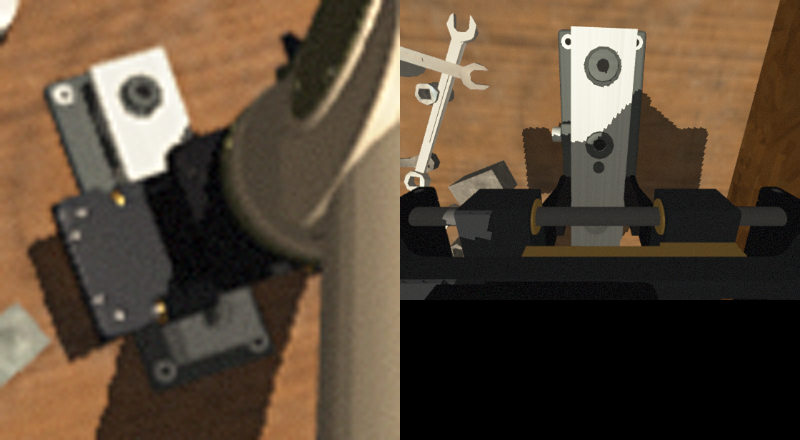

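{"name": "arm_command", "arguments": {
  "steps": [
    {"rot": [0,0,0],"slide": [0,0,0],"grip": 0.6},
    {"rot": [0,0,0],"slide": [0,0,0],"grip": 0.7},
    {"rot": [0,0,0],"slide": [0,0,0],"grip": 0.7},
    {"rot": [0,0,0],"slide": [0,0,0.03],"grip": 0.7},
    {"rot": [0,0,0],"slide": [-0.014,-0.005,0.04],"grip": 0.7},
    {"rot": [0,0,0],"slide": [-0.014,-0.005,0.04],"grip": 0.7},
    {"rot": [0,0,0],"slide": [0,0,0.03],"grip": 0.7},
    {"rot": [0,0,0],"slide": [0,0,0],"grip": 0.7}
  ]
}}

```text
time: 8.1
ee_pos: [0.4983, -0.0977, 0.1894]
eef_rot: [0.987, 0.158, 0.002, -0.0]
ft_force: [0.7, -0.7, 0.3]
width: 0.0609
grip_force: 0.0
```

```bash
python3 arc.py|head -1; python3 - <<'E'
from h import *
w=shot('wrist','w4.png');t=shot('top','t4.png')
b=w['pixels'][40:300,170:400,::-1]
cv2.imwrite('pics/c4.png',cv2.resize(b,None,fx=2.3,fy=2.3,interpolation=cv2.INTER_CUBIC))
np.save('w4pose.npy',w['pose']);np.save('K.npy',w['intrinsics'])
E
```

```text
8.1 [ 0.69 -0.68  0.3 ] [ 0.4983 -0.0977  0.1894] yaw 18.1415253352503 0.060939070039160464 0.0
```

View pics/c4.png

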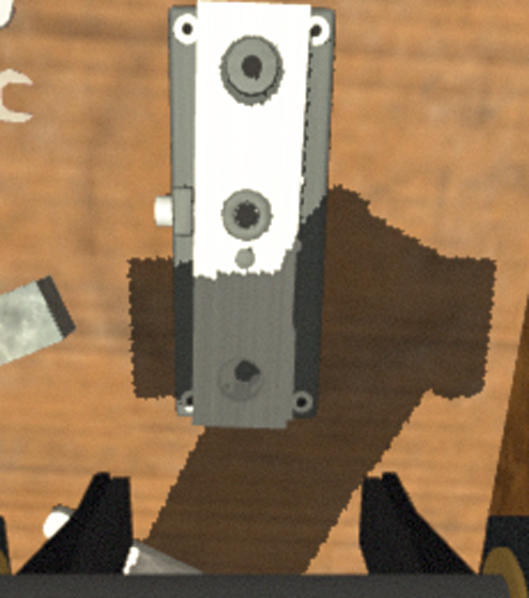

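The plate (hinge at crop (252,67), hole (240,378)) lies almost parallel to the base; the dark insert hole shows at (247,370). I'll work out the remaining angle.

```bash
python3 - <<'E'
from h import *
c={'pose':np.load('w4pose.npy'),'intrinsics':np.load('K.npy')}
f=lambda x,y,z:ray(c,170+x/2.3,40+y/2.3,z)
an=lambda a,b:np.degrees(np.arctan2((b-a)[1],(b-a)[0]))
b=[f(*p,.014) for p in [(186,28),(318,30),(189,402),(302,402)]]
print('base',an(b[0],b[2]),an(b[1],b[3]),'mid',an((b[0]+b[1])/2,(b[2]+b[3])/2),[np.linalg.norm(b[i]-b[j])for i,j in[(0,1),(2,3),(0,2),(1,3)]],'centre',np.mean(b,0))
p=[f(*p,.055) for p in [(195,2),(311,3),(193,423),(289,427)]]
print('plate',an(p[0],p[2]),an(p[1],p[3]),'mid',an((p[0]+p[1])/2,(p[2]+p[3])/2),[np.linalg.norm(p[i]-p[j])for i,j in[(0,1),(2,3),(0,2),(1,3)]])
h=f(251,66,.065);ph=f(240,378,.055);print('hinge',h,'phole',ph,an(h,ph),np.linalg.norm((h-ph)[:2]),'insert',f(247,370,.04),'bush',f(246,214,.059))
bc=np.mean(b,0);u=((b[2]+b[3])-(b[0]+b[1]));u/=np.linalg.norm(u);print('from base: hinge',bc-.065*u,'post',bc+.065*u)
# edges by gray: plate edge fits
im=cv2.imread('pics/w4.png');big=cv2.resize(im[200:225,240:300],None,fx=9,fy=9,interpolation=cv2.INTER_CUBIC);cv2.imwrite('pics/c5.png',big)
t=cv2.imread('pics/t4.png')
print(big.shape)
E
```

```text
base -162.8421695649685 -162.7602172957946 mid -162.80128578164093 [np.float64(0.05943185345461313), np.float64(0.05969194197362233), np.float64(0.1769459957068076), np.float64(0.1761501941364474)] centre [ 0.55613647 -0.08014042  0.014     ]
plate -163.43406395293584 -163.54014335354177 mid -163.48735555133646 [np.float64(0.04543033449291776), np.float64(0.04510074660633784), np.float64(0.1750558780285007), np.float64(0.1767265757336478)]
hinge [ 0.61845206 -0.06032992  0.065     ] phole [ 0.49465627 -0.09602843  0.055     ] -163.9142335902387 0.12884013700893718 insert [ 0.49540065 -0.0992243   0.04      ] bush [ 0.5648495  -0.07588844  0.059     ]
from base: hinge [ 0.61823    -0.06092079  0.014     ] post [ 0.49404295 -0.09936005  0.014     ]
(225, 540, 3)
```

View pics/c5.png

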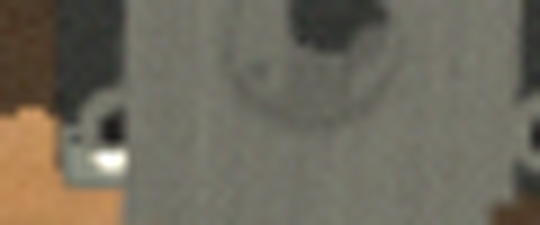

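{"name": "arm_command", "arguments": {
  "steps": [
    {"rot": [0,0,0],"slide": [0.014,0.005,-0.035],"grip": 0.7},
    {"rot": [0,0,0],"slide": [0.014,0.005,-0.045],"grip": 0.7},
    {"rot": [0,0,0],"slide": [0,0,-0.04],"grip": 0.7},
    {"rot": [0,0,0],"slide": [0,0,-0.02],"grip": 0.7},
    {"rot": [0,0,0],"slide": [0,0,0],"grip": 0.7},
    {"rot": [0,0,0],"slide": [0,0,0],"grip": 0.4},
    {"rot": [0,0,0],"slide": [0,0,0],"grip": 0.4},
    {"rot": [0,0,0],"slide": [0,0,0],"grip": 0.4}
  ]
}}

```text
time: 9.2
ee_pos: [0.5261, -0.0875, 0.0487]
eef_rot: [0.987, 0.158, 0.001, -0.0]
ft_force: [-0.1, 0.3, 6.4]
width: 0.0439
grip_force: 10.0
```

{"name": "arm_command", "arguments": {
  "steps": [
    {"rot": [0,0,0],"slide": [0,0,0],"grip": 0.4},
    {"rot": [0,0,0],"slide": [0,0,0],"grip": 0.4},
    {"rot": [0,0,0.5],"slide": [0.0002,-0.0008,0],"grip": 0.4},
    {"rot": [0,0,0.5],"slide": [0.0002,-0.0008,0],"grip": 0.4},
    {"rot": [0,0,0],"slide": [0,0,0],"grip": 0.4},
    {"rot": [0,0,0],"slide": [0,0,0],"grip": 0.4},
    {"rot": [0,0,0],"slide": [0,0,0],"grip": 0.4},
    {"rot": [0,0,0],"slide": [0,0,0],"grip": 0.4}
  ]
}}

```text
time: 10.2
ee_pos: [0.5266, -0.0894, 0.0486]
eef_rot: [0.986, 0.166, 0.001, 0.0]
ft_force: [-0.7, 0.6, 6.3]
width: 0.0439
grip_force: 9.9
```

{"name": "arm_command", "arguments": {
  "steps": [
    {"rot": [0,0,0],"slide": [0,0,0],"grip": 0.6},
    {"rot": [0,0,0],"slide": [0,0,0],"grip": 0.7},
    {"rot": [0,0,0],"slide": [0,0,0],"grip": 0.7},
    {"rot": [0,0,0],"slide": [0,0,0.03],"grip": 0.7},
    {"rot": [0,0,0],"slide": [-0.014,-0.005,0.04],"grip": 0.7},
    {"rot": [0,0,0],"slide": [-0.014,-0.005,0.04],"grip": 0.7},
    {"rot": [0,0,0],"slide": [0,0,0.03],"grip": 0.7},
    {"rot": [0,0,0],"slide": [0,0,0],"grip": 0.7}
  ]
}}

```text
time: 11.2
ee_pos: [0.4988, -0.0993, 0.1895]
eef_rot: [0.986, 0.166, 0.002, -0.0]
ft_force: [0.7, -0.3, -0.6]
width: 0.0605
grip_force: 0.0
```

```bash
python3 arc.py|head -1; python3 - <<'E'
from h import *
w=shot('wrist','w6.png')
b=w['pixels'][40:300,170:400,::-1]
cv2.imwrite('pics/c6.png',cv2.resize(b,None,fx=2.3,fy=2.3,interpolation=cv2.INTER_CUBIC))
np.save('w6pose.npy',w['pose'])
E
```

```text
11.2 [ 0.69 -0.28 -0.64] [ 0.4988 -0.0993  0.1895] yaw 19.14508018285315 0.06050507009187586 0.0
```

View pics/c6.png

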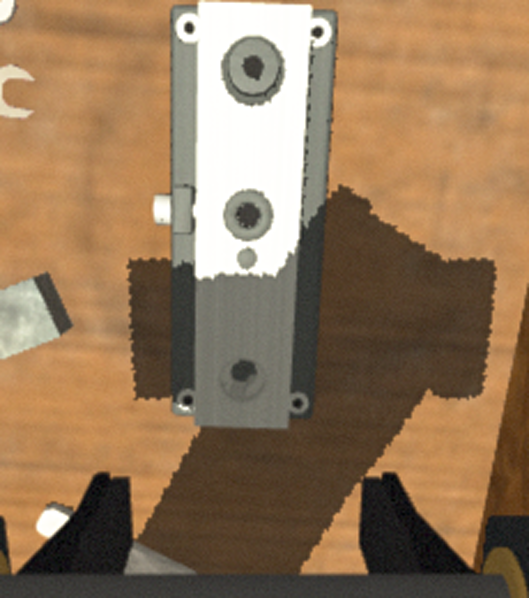

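The plate hole at (241,379) is now almost concentric with the insert's dark hole at (244,371).

```bash
python3 - <<'E'
from h import *
c={'pose':np.load('w6pose.npy'),'intrinsics':np.load('K.npy')}
f=lambda x,y,z:ray(c,170+x/2.3,40+y/2.3,z)
an=lambda a,b:np.degrees(np.arctan2((b-a)[1],(b-a)[0]))
b=[f(*p,.014) for p in [(188,28),(319,32),(187,401),(298,402)]]
print('base mid',an((b[0]+b[1])/2,(b[2]+b[3])/2))
p=[f(*p,.055) for p in [(198,3),(313,4),(195,425),(288,428)]]
print('plate mid',an((p[0]+p[1])/2,(p[2]+p[3])/2))
h=f(253,66,.065);ph=f(241,378,.055);print('hinge',h,'phole',ph,an(h,ph),'insert',f(244,371,.04))
bc=np.mean(b,0);u=((b[2]+b[3])-(b[0]+b[1]));u/=np.linalg.norm(u);print('from base: hinge',bc-.065*u,'post',bc+.065*u)
E
```

```text
base mid -162.53760184840348
plate mid -162.72294862973303
hinge [ 0.61860196 -0.06051816  0.065     ] phole [ 0.49532868 -0.09809091  0.055     ] -163.04917938355894 insert [ 0.49503955 -0.0996416   0.04      ]
from base: hinge [ 0.61819181 -0.06078804  0.014     ] post [ 0.49418298 -0.09979842  0.014     ]
```

{"name": "arm_command", "arguments": {
  "steps": [
    {"rot": [0,0,9.6],"slide": [-0.005,0.036,0.015],"grip": 0.7},
    {"rot": [0,0,9.6],"slide": [-0.005,0.036,0.015],"grip": 0.7},
    {"rot": [0,0,9.6],"slide": [-0.005,0.036,0],"grip": 0.7},
    {"rot": [0,0,9.6],"slide": [-0.005,0.036,0],"grip": 0.7},
    {"rot": [0,0,9.6],"slide": [-0.005,0.036,0],"grip": 0.7},
    {"rot": [0,0,9.6],"slide": [-0.005,0.036,0],"grip": 0.7},
    {"rot": [0,0,9.6],"slide": [-0.005,0.036,0],"grip": 0.7},
    {"rot": [0,0,9.6],"slide": [-0.005,0.036,0],"grip": 0.7}
  ]
}}

```text
time: 12.25
ee_pos: [0.4568, 0.1897, 0.2161]
eef_rot: [0.667, 0.745, -0.001, -0.0]
ft_force: [0.9, -0.6, 0.5]
width: 0.0612
grip_force: 0.0
```

{"name": "arm_command", "arguments": {
  "steps": [
    {"rot": [0,0,9.6],"slide": [-0.004,0.036,0],"grip": 0.7},
    {"rot": [0,0,9.6],"slide": [-0.004,0.036,0],"grip": 0.7},
    {"rot": [0,0,9.6],"slide": [-0.002,0.034,0],"grip": 0.5},
    {"rot": [0,0,0],"slide": [0,0,0],"grip": 0.45},
    {"rot": [0,0,0],"slide": [0,0,0],"grip": 0.45},
    {"rot": [0,0,0],"slide": [0,0,0],"grip": 0.45},
    {"rot": [0,0,0],"slide": [0,0,0],"grip": 0.45},
    {"rot": [0,0,0],"slide": [0,0,0],"grip": 0.45}
  ]
}}

```text
time: 13.25
ee_pos: [0.4478, 0.2944, 0.2177]
eef_rot: [0.464, 0.886, 0.0, -0.0]
ft_force: [-1.0, 0.2, 0.5]
width: 0.039
grip_force: 0.0
```

```bash
python3 arc.py|head -1; python3 - <<'E'
from h import *
w=shot('wrist','w7.png');t=shot('top','t7.png')
np.save('w7pose.npy',w['pose']);np.save('tpose.npy',t['pose']);np.save('tK.npy',t['intrinsics'])
for n in ['screw','grip','rack']: print(n,[(np.round(d['bbox']).tolist(),round(d['conf'],2)) for d in eyes.look_for(n,w)[:3]])
print(proj(w,(.4488,.295,.072)))
def rect(img,c,ctr,z,half,N):
    # rectified: right = -y world, down = -x world
    s=[(ctr[0]+a*half,ctr[1]+b*half,z) for a,b in [(1,1),(1,-1),(-1,-1),(-1,1)]]
    src=np.float32([proj(c,p) for p in s]);dst=np.float32([[0,0],[N,0],[N,N],[0,N]])
    return cv2.warpPerspective(img,cv2.getPerspectiveTransform(src,dst),(N,N),flags=cv2.INTER_CUBIC)
tc={'pose':t['pose'],'intrinsics':t['intrinsics']}
A=rect(cv2.imread('pics/top.png'),tc,(.4948,-.0995),.040,.024,300)
B=rect(cv2.imread('pics/w7.png'),w,(.4488,.295),.084,.05,500)
A2=rect(cv2.imread('pics/t7.png'),tc,(.4948,-.0995),.040,.024,300)
v=np.zeros((600,800,3),np.uint8);v[:300,:300]=A;v[300:,:300]=A2;v[:500,300:]=B
cv2.imwrite('pics/c7.png',v)
E
```

```text
13.25 [-1.    0.22  0.47] [0.4478 0.2944 0.2177] yaw 124.69721937627295 0.03903906644255782 0.0
screw [([273.0, 182.0, 302.0, 218.0], 0.96), ([316.0, 15.0, 380.0, 58.0], 0.76), ([212.0, 1.0, 242.0, 34.0], 0.61)]
grip [([213.0, 0.0, 242.0, 36.0], 0.95), ([318.0, 14.0, 384.0, 59.0], 0.92), ([273.0, 182.0, 298.0, 216.0], 0.71)]
rack [([237.0, 133.0, 330.0, 244.0], 0.75)]
[277.90658603 199.76372508]
```

View pics/c7.png

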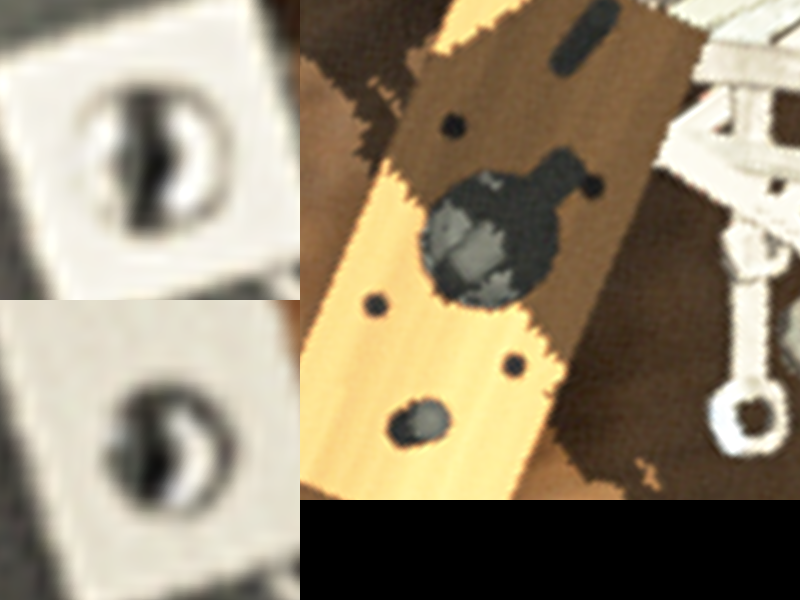

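The rectified view shows the insert slot running about along world x (±5°). The screw's flange circle is near crop (490,240), and the far end of its grip near (577,163).

```bash
python3 - <<'E'
from h import *
c={'pose':np.load('w7pose.npy'),'intrinsics':np.load('K.npy')}
def f(x,y,z):
    X=.4488+.05*(1-2*y/500);Y=.295+.05*(1-2*(x-300)/500)
    return ray(c,*proj(c,(X,Y,.084)),z)
print('flange',f(490,240,.061),'grip end',f(577,163,.084),f(590,172,.084),f(563,150,.084))
d=[f(453,126,.045),f(592,186,.045),f(514,365,.045),f(376,304,.045)];print('dots',np.mean(d,0),np.round(d,4).tolist())
# refine: edges of grip in the wrist picture
im=cv2.imread('pics/w7.png');cv2.imwrite('pics/x.png',im[175:225,265:310]);g=cv2.cvtColor(im,6)[178:224:2,266:308:1]
for r in g: print(' '.join('%3d'%v for v in r))
E
```

```text
flange [0.45478217 0.30262553 0.061     ] grip end [0.4662 0.2896 0.084 ] [0.4644 0.287  0.084 ] [0.4688 0.2924 0.084 ]
dots [0.45636444 0.30099662 0.045     ] [[0.4833, 0.308, 0.045], [0.4698, 0.2765, 0.045], [0.4293, 0.2942, 0.045], [0.4431, 0.3254, 0.045]]
231 232 234 235 235 236 233 231 228 227 223 222 225 227 224 225 223 223 223 225 222 223 220 221 217 217 215 218 219 223 225 228 228 227 225 225 224 229 227 169  99  94
233 231 232 233 235 235 235 232 230 229 227 225 221 224 227 226 226 220 167 220 226 227 224 220 219 220 219 217 216 220 221 226 228 228 229 225 226 224 227 225 171 101
239 234 233 232 235 235 235 234 235 232 230 229 226 226 220 100  53  55  51  59  82  89 110 113 120 145 191 213 216 215 219 224 226 227 228 227 225 225 226 226 229 218
205 239 236 234 232 234 236 235 235 235 232 226 159 119 115  57  45  56  53  56  53  47  59  87  98  83  69 107 115 163 215 220 222 225 227 230 229 226 224 224 227 228
182 238 239 235 232 231 233 235 238 234 190 107  61  78  94  57  57  62  65  72  74  75  65  86 112 109 107 101  80 130 173 216 220 222 223 225 171 226 229 227 226 225

[... 2323 characters left out ...]
  91  91  93  95  92  92  96
 53  53  53  48  47  47  52  83 100  98 104  96 100  98  94  65  30  30  25  33  58  56  52  55  67  68  76 101 104 103  95  95  97  95  94  91  91  95  96  92  94  95
 53  53  47  50  49  50  47  51  75  94  98  98  97 101  97 100  92  77  75  95 104 110 109 104 100 106 102 104 104 104 101 101  96  94  92  93  87  93  93  91  92  92
 55  53  49  45  49  50  49  49  49  59  88  97  98  98  97  98  99  97  99  97 103 104 104 104 107  99  99 101 101 106 100  99 101  95  96  95  97  89  92  95  89  92
 52  50  42  46  48  51  47  50  51  50  55  80  96  98  96 100  95  98 101  99 102 105 106 106 105 109 102 106  99  95 103 105 101 103  94  95  93  77  57  51  58  68
```

```bash
python3 - <<'E'
from h import *
c={'pose':np.load('w7pose.npy'),'intrinsics':np.load('K.npy')}
s=sensors.read_state();y=np.radians(124.7);tx=np.array([np.cos(y),np.sin(y)]);ty=np.array([np.sin(y),-np.cos(y)])
def q(n,u,v,z):
    p=ray(c,u,v,z);d=p[:2]-s['ee_pos'][:2];print(n,p.round(4),'tool x,y mm',(d@tx*1e3).round(1),(d@ty*1e3).round(1))
q('end1',288.7,215.5,.084);q('mid-lit',285.5,191,.084);q('low',288.7,210,.084);q('mid',287,200,.084);q('flange',266+ (8+32)/2+.5, 178+2*8.3,.061)
q('flL',274,194,.061);q('flR',298.5,194,.061);q('rack',0,0,.045)
d=np.array([.4554,.3010])-s['ee_pos'][:2];print('avg',d@tx,d@ty)
E
```

```text
end1 [0.4663 0.2899 0.084 ] tool x,y mm -14.5 12.6
mid-lit [0.448  0.3099 0.084 ] tool x,y mm 12.3 8.9
low [0.4627 0.2949 0.084 ] tool x,y mm -8.4 12.5
mid [0.4549 0.3029 0.084 ] tool x,y mm 2.6 10.6
flange [0.4551 0.303  0.061 ] tool x,y mm 2.6 10.8
flL [0.4431 0.2956 0.061 ] tool x,y mm 3.3 -3.3
flR [0.4657 0.3112 0.061 ] tool x,y mm 3.3 24.3
rack [0.1144 0.3005 0.045 ] tool x,y mm 194.5 -270.7
avg 0.0007652081982591562 0.009927112532061801
```

{"name": "arm_command", "arguments": {
  "steps": [
    {"rot": [0,0,6],"slide": [0.0073,0.0076,-0.02],"grip": 0.45},
    {"rot": [0,0,0],"slide": [0,0,-0.035],"grip": 0.45},
    {"rot": [0,0,0],"slide": [0,0,-0.035],"grip": 0.45},
    {"rot": [0,0,0],"slide": [0,0,-0.035],"grip": 0.45},
    {"rot": [0,0,0],"slide": [0,0,-0.02],"grip": 0.45},
    {"rot": [0,0,0],"slide": [0,0,-0.008],"grip": 0.45},
    {"rot": [0,0,0],"slide": [0,0,0],"grip": 0.45},
    {"rot": [0,0,0],"slide": [0,0,0],"grip": 0.45}
  ]
}}

```text
time: 14.5
ee_pos: [0.4556, 0.3027, 0.0655]
eef_rot: [0.417, 0.909, 0.001, 0.0]
ft_force: [0.7, 0.7, 0.1]
width: 0.039
grip_force: 0.0
```

{"name": "arm_command", "arguments": {
  "steps": [
    {"rot": [0,0,0],"slide": [0,0,0],"grip": 0.2},
    {"rot": [0,0,0],"slide": [0,0,0],"grip": 0.0},
    {"rot": [0,0,0],"slide": [0,0,0],"grip": 0.0},
    {"rot": [0,0,0],"slide": [0,0,0],"grip": 0.0},
    {"rot": [0,0,0],"slide": [0,0,0],"grip": 0.0},
    {"rot": [0,0,0],"slide": [0,0,0],"grip": 0.0},
    {"rot": [0,0,0],"slide": [0,0,0],"grip": 0.0},
    {"rot": [0,0,0],"slide": [0,0,0],"grip": 0.0}
  ],
  "newtons": 40
}}

```text
time: 15.5
ee_pos: [0.455, 0.3024, 0.0646]
eef_rot: [0.417, 0.909, 0.0, 0.0]
ft_force: [0.6, -0.1, 1.7]
width: 0.0086
grip_force: 40.0
```

```bash
python3 arc.py|head -1;python3 -c "
from h import *
print(sensors.read_state()['torque'].round(3))"
```

```text
15.5 [ 0.62 -0.08  1.73] [0.455  0.3024 0.0646] yaw 130.7426901078058 0.008627795180554234 39.99991536140442
[-0.064  0.072  0.003]
```

{"name": "arm_command", "arguments": {
  "steps": [
    {"rot": [0,0,0],"slide": [0,0,0.02],"grip": 0.0},
    {"rot": [0,0,0],"slide": [0,0,0.035],"grip": 0.0},
    {"rot": [0,0,0],"slide": [0,0,0.035],"grip": 0.0},
    {"rot": [0,0,0],"slide": [0,0,0.035],"grip": 0.0},
    {"rot": [0,0,0],"slide": [0,0,0.01],"grip": 0.0},
    {"rot": [0,0,4],"slide": [0.003,-0.031,0],"grip": 0.0},
    {"rot": [0,0,4],"slide": [0.003,-0.031,0],"grip": 0.0},
    {"rot": [0,0,4],"slide": [0.003,-0.031,0],"grip": 0.0}
  ]
}}

```text
time: 16.5
ee_pos: [0.4635, 0.2081, 0.1984]
eef_rot: [0.318, 0.948, -0.001, -0.0]
ft_force: [-0.2, 1.0, -0.3]
width: 0.0086
grip_force: 40.0
```

{"name": "arm_command", "arguments": {
  "steps": [
    {"rot": [0,0,4],"slide": [0.003,-0.031,0],"grip": 0.0},
    {"rot": [0,0,4],"slide": [0.003,-0.031,0],"grip": 0.0},
    {"rot": [0,0,4],"slide": [0.003,-0.031,0],"grip": 0.0},
    {"rot": [0,0,4],"slide": [0.003,-0.031,0],"grip": 0.0},
    {"rot": [0,0,4],"slide": [0.003,-0.031,0],"grip": 0.0},
    {"rot": [0,0,4],"slide": [0.003,-0.031,0],"grip": 0.0},
    {"rot": [0,0,4],"slide": [0.003,-0.031,0],"grip": 0.0},
    {"rot": [0,0,4],"slide": [0.003,-0.031,0],"grip": 0.0}
  ]
}}

```text
time: 17.5
ee_pos: [0.4874, -0.0396, 0.1986]
eef_rot: [0.045, 0.999, -0.0, -0.001]
ft_force: [0.1, 0.1, -0.6]
width: 0.0088
grip_force: 40.0
```

{"name": "arm_command", "arguments": {
  "steps": [
    {"rot": [0,0,4],"slide": [0.003,-0.031,0],"grip": 0.0},
    {"rot": [0,0,2.5],"slide": [0.003,-0.03,0],"grip": 0.0},
    {"rot": [0,0,0],"slide": [0,0,0],"grip": 0.0},
    {"rot": [0,0,0],"slide": [0,0,0],"grip": 0.0},
    {"rot": [0,0,0],"slide": [0,0,0],"grip": 0.0},
    {"rot": [0,0,0],"slide": [0,0,0],"grip": 0.0},
    {"rot": [0,0,0],"slide": [0,0,0],"grip": 0.0},
    {"rot": [0,0,0],"slide": [0,0,0],"grip": 0.0}
  ]
}}

```text
time: 18.5
ee_pos: [0.494, -0.0995, 0.1996]
eef_rot: [-0.011, 1.0, 0.0, 0.0]
ft_force: [0.8, 0.9, -0.3]
width: 0.0084
grip_force: 40.0
```

```bash
cat > st.py <<'E'
from h import *
s=sensors.read_state()
print('t',round(s['time'],2),'F',s['ft_force'].round(2),'M',s['torque'].round(3),'p',s['ee_pos'].round(4),'yaw',round(2*np.degrees(np.arctan2(s['eef_rot'][1],s['eef_rot'][0])),2),'w',round(s['width'],4),'g',round(s['grip_force'],1),'j7',s['joint_positions'][6].round(2))
E
python3 st.py; python3 - <<'E'
from h import *
w=shot('wrist','w8.png');s=sensors.read_state()
for n in ['screw','plate_hole','lugs','plate','jig']: print(n,[(np.round(d['bbox'],1).tolist(),round(d['conf'],2)) for d in eyes.look_for(n,w)[:3]])
print('post',proj(w,(.4948,-.0995,.055)),'tip',proj(w,s['ee_pos']-[0,0,.0536]),'flange',proj(w,s['ee_pos']-[0,0,.004]))
print('hinge pred',proj(w,(.6184,-.0607,.065)))
g=cv2.cvtColor(cv2.imread('pics/w8.png'),6);print(g[200:360:5,255:300:2])
E
```

```text
t 18.5 F [ 0.82  0.88 -0.35] M [ 0.004 -0.005 -0.058] p [ 0.494  -0.0995  0.1996] yaw 181.26 w 0.0084 g 40.0 j7 1.77
screw [([256.0, 227.4, 299.0, 290.1], 0.82)]
plate_hole [([250.2, 176.3, 315.6, 263.5], 0.74)]
lugs [([258.6, 228.8, 294.8, 289.9], 0.95)]
plate [([253.4, 175.4, 315.6, 264.8], 0.64)]
jig [([241.0, 154.4, 326.6, 263.0], 0.82)]
post [276.11966596 200.67783957] tip [275.89361664 230.37647549] flange [275.72895567 258.96343619]
hinge pred [306.63899595 304.30515998]
[[ 69 132 128 125 129 128 117 125 122  85  63  62  67 116 124 123 120 134
  255 255 255 255 171]
 [ 54  87 130 129 128 127 125 115 116 113 112 108 111 124 105 119 121 188
  255 254 254 255 254]
 [ 61  56 101 132 128 127 125 125 128 127 126 125 124 123 126 126 123 182
  255 254 254 254 255]
 [ 56  59  55 126 131 128 131 126 127 130 128 128 125 123 125 126 129 179
  255 255 254 254 255]
 [ 55  60  61  62 130 131 120 128 126 127 130 125 129 125 124 128 125 178
  255 255 255 254 254]
 [ 68  55  59  63  78 128 129 126 125 126 128 129 124 130 127 125 127 121
  255 254 255 254 254]
 [ 69  66  59  63  60  89 131 130 1
[... 1787 characters left out ...]
 42  36  37  16  19]
 [ 17  30  37  41  36  37  91 174 165 163 144  72 142 150 150 153  41  39
   38  41  38  13  15]
 [ 24  82 157 162 166 156  55  33  26  34  33  37  30  43 148 150 136 134
  138 144 145  35  20]
 [ 19 136 153 150  30  29  32  39  52  82  89  89  73  41  29  64 160 161
  161 160 164  39  23]
 [ 31 169 164 158  53  75  81  87  81  85  79  87  83  82  78  40 174 164
  167 168 162  69  14]
 [ 91 101 101  96 102  90  93  98  95  91  95  92  96  93  91  93 102 101
   98 101 104 103  92]
 [ 92  96  96  93  96  95  93  95  98  94  94  92  93  92  93  96  92  94
   96  94  95  97  99]
 [ 95  94  98  95  94  93  91  95  97  94  95  93  91  97  93  96  96  91
   94  97  95  91  94]]
```

```bash
python3 - <<'E'
from h import *
w=shot('wrist');s=sensors.read_state();p=s['ee_pos']
for n,x,z in [('collar bot',.015,-.0196),('flange bot',.0145,-.0085),('flange top',.0145,-.0036)]:
  for d in [-.002,0,.002]: print(n,d,proj(w,p+[-x-d,0,z]).round(1))
print('grip end',[proj(w,p+[-.017-d,0,.0194]).round(1) for d in (-.002,0,.002)])
g=cv2.cvtColor(w['pixels'],7);print(g[226:246,274:282].mean(1).round())
print('plate hole rim',[proj(w,(.4948+a,-.0995,.055)).round(1) for a in (-.0102,.0102)],g[184:216,274:279].mean(1).round())
E
```

```text
collar bot -0.002 [276.2 230.7]
collar bot 0 [276.3 227.9]
collar bot 0.002 [276.4 225.1]
flange bot -0.002 [276.2 237.8]
flange bot 0 [276.3 234.9]
flange bot 0.002 [276.4 231.9]
flange top -0.002 [276.2 240.9]
flange top 0 [276.3 237.9]
flange top 0.002 [276.3 234.9]
grip end [array([276.3, 253.6]), array([276.3, 250.2]), array([276.4, 246.8])]
[126. 114. 118. 124. 125. 113.  69.  51.  58.  63.  60.  61.  53.  51.
  51.  51.  50.  50.  52.  51.]
plate hole rim [array([276.5, 191.6]), array([276.1, 209.7])] [126. 125. 125. 124. 126. 125. 120.  96.  68.  61.  58.  59.  60.  58.
  58.  59.  63.  98. 109. 107. 109. 110. 111. 109. 110. 119. 124. 125.
 127. 127. 126. 127.]
```

{"name": "arm_command", "arguments": {
  "steps": [
    {"rot": [0,0,0],"slide": [-0.0007,0,-0.03],"grip": 0.0},
    {"rot": [0,0,0],"slide": [0,0,-0.03],"grip": 0.0},
    {"rot": [0,0,0],"slide": [0,0,-0.025],"grip": 0.0},
    {"rot": [0,0,0],"slide": [0,0,-0.011],"grip": 0.0},
    {"rot": [0,0,0],"slide": [0,0,-0.003],"grip": 0.0},
    {"rot": [0,0,0],"slide": [0,0,-0.003],"grip": 0.0},
    {"rot": [0,0,0],"slide": [0,0,-0.003],"grip": 0.0},
    {"rot": [0,0,0],"slide": [0,0,0],"grip": 0.0}
  ]
}}

```text
time: 19.85
ee_pos: [0.4934, -0.0996, 0.0948]
eef_rot: [-0.011, 1.0, 0.0, 0.0]
ft_force: [-0.2, -0.6, -1.4]
width: 0.0086
grip_force: 40.0
```

```bash
python3 st.py
```

```text
t 19.85 F [-0.18 -0.6  -1.38] M [ 0.045 -0.017 -0.013] p [ 0.4934 -0.0996  0.0948] yaw 181.24 w 0.0086 g 40.0 j7 1.88
```

{"name": "arm_command", "arguments": {
  "steps": [
    {"rot": [0,0,0],"slide": [0,0,-0.0015],"grip": 0.0},
    {"rot": [0,0,0],"slide": [0,0,-0.0015],"grip": 0.0},
    {"rot": [0,0,0],"slide": [0,0,-0.0015],"grip": 0.0},
    {"rot": [0,0,0],"slide": [0,0,-0.0015],"grip": 0.0},
    {"rot": [0,0,0],"slide": [0,0,-0.001],"grip": 0.0},
    {"rot": [0,0,0],"slide": [0,0,-0.001],"grip": 0.0},
    {"rot": [0,0,0],"slide": [0,0,0],"grip": 0.0},
    {"rot": [0,0,0],"slide": [0,0,0],"grip": 0.0}
  ]
}}

```text
time: 20.85
ee_pos: [0.4933, -0.0997, 0.0866]
eef_rot: [-0.011, 1.0, 0.0, 0.0]
ft_force: [-0.2, 0.3, -0.3]
width: 0.0089
grip_force: 40.0
```

```bash
python3 st.py
```

```text
t 20.85 F [-0.18  0.33 -0.29] M [ 0.041 -0.012 -0.045] p [ 0.4933 -0.0997  0.0866] yaw 181.24 w 0.0089 g 40.0 j7 1.89
```

{"name": "arm_command", "arguments": {
  "steps": [
    {"rot": [0,0,0],"slide": [0,0,-0.0005],"grip": 0.0},
    {"rot": [0,0,0],"slide": [0,0,-0.0005],"grip": 0.0},
    {"rot": [0,0,0],"slide": [0,0,-0.0005],"grip": 0.0},
    {"rot": [0,0,0],"slide": [0,0,-0.0005],"grip": 0.0},
    {"rot": [0,0,0],"slide": [0,0,-0.0005],"grip": 0.0},
    {"rot": [0,0,0],"slide": [0,0,0],"grip": 0.0},
    {"rot": [0,0,0],"slide": [0,0,0],"grip": 0.0},
    {"rot": [0,0,0],"slide": [0,0,0],"grip": 0.0}
  ]
}}

```text
time: 21.85
ee_pos: [0.4933, -0.0997, 0.0841]
eef_rot: [-0.011, 1.0, 0.0, -0.0]
ft_force: [-1.4, -0.6, -0.9]
width: 0.0086
grip_force: 40.0
```

```bash
python3 st.py
```

```text
t 21.85 F [-1.39 -0.58 -0.91] M [ 0.042  0.001 -0.04 ] p [ 0.4933 -0.0997  0.0841] yaw 181.24 w 0.0086 g 40.0 j7 1.89
```

{"name": "arm_command", "arguments": {
  "steps": [
    {"rot": [0,0,0],"slide": [0,0,-0.0005],"grip": 0.0},
    {"rot": [0,0,0],"slide": [0,0,-0.0005],"grip": 0.0},
    {"rot": [0,0,0],"slide": [0,0,-0.0005],"grip": 0.0},
    {"rot": [0,0,0],"slide": [0,0,-0.0005],"grip": 0.0},
    {"rot": [0,0,0],"slide": [0,0,0],"grip": 0.0},
    {"rot": [0,0,0],"slide": [0,0,0],"grip": 0.0},
    {"rot": [0,0,0],"slide": [0,0,0],"grip": 0.0},
    {"rot": [0,0,0],"slide": [0,0,0],"grip": 0.0}
  ]
}}

```text
time: 22.85
ee_pos: [0.4933, -0.0997, 0.0821]
eef_rot: [-0.011, 1.0, 0.0, -0.0]
ft_force: [0.6, -0.2, -1.2]
width: 0.0088
grip_force: 40.0
```

```bash
python3 st.py
```

```text
t 22.85 F [ 0.6  -0.18 -1.2 ] M [-0.006  0.001  0.002] p [ 0.4933 -0.0997  0.0821] yaw 181.24 w 0.0088 g 40.0 j7 1.9
```

{"name": "arm_command", "arguments": {
  "steps": [
    {"rot": [0,0,0],"slide": [0,0,-0.0007],"grip": 0.0},
    {"rot": [0,0,0],"slide": [0,0,-0.0007],"grip": 0.0},
    {"rot": [0,0,0],"slide": [0,0,-0.0007],"grip": 0.0},
    {"rot": [0,0,0],"slide": [0,0,-0.0007],"grip": 0.0},
    {"rot": [0,0,0],"slide": [0,0,-0.0007],"grip": 0.0},
    {"rot": [0,0,0],"slide": [0,0,-0.0007],"grip": 0.0},
    {"rot": [0,0,0],"slide": [0,0,0],"grip": 0.0},
    {"rot": [0,0,0],"slide": [0,0,0],"grip": 0.0}
  ]
}}

```text
time: 23.85
ee_pos: [0.4933, -0.0997, 0.0779]
eef_rot: [-0.011, 1.0, 0.0, 0.0]
ft_force: [-0.1, -0.4, -0.8]
width: 0.0087
grip_force: 40.0
```

```bash
python3 st.py
```

```text
t 23.85 F [-0.06 -0.43 -0.83] M [ 0.041 -0.007 -0.028] p [ 0.4933 -0.0997  0.0779] yaw 181.24 w 0.0087 g 40.0 j7 1.9
```

{"name": "arm_command", "arguments": {
  "steps": [
    {"rot": [0,0,0],"slide": [0,0,-0.0008],"grip": 0.0},
    {"rot": [0,0,0],"slide": [0,0,-0.0008],"grip": 0.0},
    {"rot": [0,0,0],"slide": [0,0,-0.0008],"grip": 0.0},
    {"rot": [0,0,0],"slide": [0,0,-0.0008],"grip": 0.0},
    {"rot": [0,0,0],"slide": [0,0,-0.0008],"grip": 0.0},
    {"rot": [0,0,0],"slide": [0,0,-0.0008],"grip": 0.0},
    {"rot": [0,0,0],"slide": [0,0,-0.0005],"grip": 0.0},
    {"rot": [0,0,0],"slide": [0,0,0],"grip": 0.0}
  ]
}}

```text
time: 24.85
ee_pos: [0.4933, -0.0997, 0.0727]
eef_rot: [-0.011, 1.0, 0.0, -0.0]
ft_force: [-2.5, 0.3, 4.7]
width: 0.0089
grip_force: 40.0
```

```bash
python3 st.py
```

```text
t 24.85 F [-2.5   0.28  4.67] M [0.16  0.493 0.028] p [ 0.4933 -0.0997  0.0727] yaw 181.23 w 0.0089 g 40.0 j7 1.91
```

{"name": "arm_command", "arguments": {
  "steps": [
    {"rot": [0,0,-5],"slide": [1e-05,0.00013,0],"grip": 0.0},
    {"rot": [0,0,-5],"slide": [2e-05,0.00013,0],"grip": 0.0},
    {"rot": [0,0,-5],"slide": [3e-05,0.00013,0],"grip": 0.0},
    {"rot": [0,0,-5],"slide": [4e-05,0.00012,0],"grip": 0.0},
    {"rot": [0,0,-5],"slide": [5e-05,0.00012,0],"grip": 0.0},
    {"rot": [0,0,-5],"slide": [5e-05,0.00012,-0.0001],"grip": 0.0},
    {"rot": [0,0,-5],"slide": [6e-05,0.00011,-0.0001],"grip": 0.0},
    {"rot": [0,0,-5],"slide": [7e-05,0.00011,-0.0002],"grip": 0.0}
  ]
}}

```text
time: 25.85
ee_pos: [0.4943, -0.0984, 0.0726]
eef_rot: [0.333, 0.943, 0.0, 0.001]
ft_force: [-0.1, 1.0, 5.9]
width: 0.0086
grip_force: 40.0
```

```bash
python3 st.py
```

```text
t 25.85 F [-0.12  1.    5.87] M [ 0.223  0.063 -0.004] p [ 0.4943 -0.0984  0.0726] yaw 141.1 w 0.0086 g 40.0 j7 1.26
```

{"name": "arm_command", "arguments": {
  "steps": [
    {"rot": [0,0,-5],"slide": [7e-05,0.0001,-0.00015],"grip": 0.0},
    {"rot": [0,0,-5],"slide": [8e-05,9e-05,-0.00015],"grip": 0.0},
    {"rot": [0,0,-5],"slide": [9e-05,8e-05,-0.00015],"grip": 0.0},
    {"rot": [0,0,-5],"slide": [0.0001,7e-05,-0.00015],"grip": 0.0},
    {"rot": [0,0,-5],"slide": [0.00011,6e-05,-0.0001],"grip": 0.0},
    {"rot": [0,0,-5],"slide": [0.00012,5e-05,0],"grip": 0.0},
    {"rot": [0,0,-5],"slide": [0.00012,4e-05,0],"grip": 0.0},
    {"rot": [0,0,-5],"slide": [0.00013,3e-05,0],"grip": 0.0}
  ]
}}

```text
time: 26.85
ee_pos: [0.4953, -0.098, 0.0718]
eef_rot: [0.635, 0.772, 0.001, 0.001]
ft_force: [1.7, 0.2, 2.2]
width: 0.0085
grip_force: 40.0
```

```bash
python3 st.py
```

```text
t 26.85 F [1.66 0.25 2.16] M [ 0.112 -0.106  0.045] p [ 0.4953 -0.098   0.0718] yaw 101.11 w 0.0085 g 40.0 j7 0.65
```

{"name": "arm_command", "arguments": {
  "steps": [
    {"rot": [0,0,-3],"slide": [8e-05,1e-05,0],"grip": 0.0},
    {"rot": [0,0,-3],"slide": [8e-05,1e-05,0],"grip": 0.0},
    {"rot": [0,0,-3],"slide": [8e-05,0,0],"grip": 0.0},
    {"rot": [0,0,-2],"slide": [5e-05,0,0],"grip": 0.0},
    {"rot": [0,0,0],"slide": [0,0,0],"grip": 0.0},
    {"rot": [0,0,0],"slide": [0,0,0],"grip": 0.0},
    {"rot": [0,0,0],"slide": [0,0,0],"grip": 0.0},
    {"rot": [0,0,0],"slide": [0,0,0],"grip": 0.0}
  ]
}}

```text
time: 27.85
ee_pos: [0.4953, -0.098, 0.0717]
eef_rot: [0.705, 0.709, 0.0, 0.0]
ft_force: [2.7, 3.0, 5.3]
width: 0.0085
grip_force: 40.0
```

```bash
python3 st.py
```

```text
t 27.85 F [2.65 2.99 5.34] M [ 0.346 -0.703  0.036] p [ 0.4953 -0.098   0.0717] yaw 90.27 w 0.0085 g 40.0 j7 0.49
```

{"name": "arm_command", "arguments": {
  "steps": [
    {"rot": [0,0,0],"slide": [0,0,0],"grip": 0.15},
    {"rot": [0,0,0],"slide": [0,0,0],"grip": 0.3},
    {"rot": [0,0,0],"slide": [0,0,0],"grip": 0.4},
    {"rot": [0,0,0],"slide": [0,0,0],"grip": 0.4},
    {"rot": [0,0,0],"slide": [0,0,0.01],"grip": 0.4},
    {"rot": [0,0,0],"slide": [0,0,0.03],"grip": 0.4},
    {"rot": [0,0,0],"slide": [0,0,0.04],"grip": 0.4},
    {"rot": [0,0,0],"slide": [0,0,0.04],"grip": 0.4}
  ]
}}

```text
time: 28.85
ee_pos: [0.4945, -0.0986, 0.193]
eef_rot: [0.706, 0.708, -0.0, 0.0]
ft_force: [0.2, 1.6, 0.9]
width: 0.035
grip_force: 0.0
```

```bash
python3 st.py; python3 - <<'E'
from h import *
w=shot('wrist','w9.png')
for n in ['screw','plate','jig']: print(n,[(np.round(d['bbox'],1).tolist(),round(d['conf'],2)) for d in eyes.look_for(n,w)[:3]])
print('grip top/ends pred',proj(w,(.4948,-.0995,.091)).round(1),proj(w,(.4948,-.0825,.091)).round(1),proj(w,(.4948,-.1165,.091)).round(1))
t=shot('top','t9.png')
for n in ['screw','plate','jig']: print(n,[(np.round(d['bbox'],1).tolist(),round(d['conf'],2)) for d in eyes.look_for(n,t)[:4]])
E
```

```text
t 28.85 F [0.19 1.61 0.95] M [0.022 0.03  0.001] p [ 0.4945 -0.0986  0.193 ] yaw 90.2 w 0.035 g 0.0 j7 0.29
screw [([264.9, 188.4, 295.1, 229.0], 0.96), ([251.1, 135.6, 425.3, 222.3], 0.45)]
plate [([251.3, 138.8, 424.5, 227.3], 0.59)]
jig [([243.0, 117.1, 425.3, 229.5], 0.64)]
grip top/ends pred [277.6 212.2] [277.7 194.8] [277.5 229. ]
screw [([142.6, 245.9, 174.2, 267.8], 0.89), ([364.0, 155.3, 426.2, 244.5], 0.66), ([161.7, 304.8, 185.7, 330.9], 0.65), ([402.3, 217.1, 422.2, 227.5], 0.55)]
plate [([373.9, 158.9, 422.1, 235.3], 0.73), ([211.3, 211.4, 254.1, 273.1], 0.7)]
jig [([365.4, 154.3, 425.7, 244.0], 0.73)]
```

```bash
python3 - <<'E'
from h import *
t=shot('top')
for n in ['grease_tin','glue_bottle']: print(n,[(np.round(d['bbox'],1).tolist(),round(d['conf'],2)) for d in eyes.look_for(n,t)[:2]])
print(order.close_job())
E
```

```text
grease_tin [([326.9, 131.1, 358.6, 160.5], 0.6), ([373.6, 161.3, 423.0, 234.0], 0.44)]
glue_bottle [([171.6, 239.5, 194.2, 257.0], 0.75)]
the job is handed in; nothing more can be done
None
```

I handed the job in at about 29 s: the plate is swung closed, and the thumbscrew went through both holes without forcing, was turned about 91° clockwise onto the level part of the ramps and released. The final clamp force and plate angle were not measured, and the tin and bottle did not move.

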